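# Heft the gas canisters and rack them by contents

### The job

Three gas canisters that look alike stand on the bench: one is full, one is part used and one is empty. Lift each to judge by its weight which it is and stand it in its own well of the plywood rack: the full one in the end well beside the bow handle, the part-used one in the middle, the empty one in the end well away from the handle. The well floors are set at different depths, so lower each canister gently until you feel it stand before you let go, neither dropping it nor ramming it or the rack, and leave everything else on the bench where it is.

Things in the scene. Friction and masses are not known exactly. Their poses are not given: they have to be found in the camera images.
- canister_p: Gas canister, one of three that look exactly alike (letters say nothing of the contents; which is which changes). Plain metal cylinder, 60 mm diameter, foot chamfered 6 x 7 mm, domed shoulder, 199 mm tall. Grip it on top by the round brass valve block, 29 mm diameter, 156 to 192 mm above the underside (7 mm nipple above). Origin: centre of underside; z up its axis; stands upright; yaw means nothing.
- canister_q: Gas canister, one of three that look exactly alike (letters say nothing of the contents; which is which changes). Plain metal cylinder, 60 mm diameter, foot chamfered 6 x 7 mm, domed shoulder, 199 mm tall. Grip it on top by the round brass valve block, 29 mm diameter, 156 to 192 mm above the underside (7 mm nipple above). Origin: centre of underside; z up its axis; stands upright; yaw means nothing.
- canister_r: Gas canister, one of three that look exactly alike (letters say nothing of the contents; which is which changes). Plain metal cylinder, 60 mm diameter, foot chamfered 6 x 7 mm, domed shoulder, 199 mm tall. Grip it on top by the round brass valve block, 29 mm diameter, 156 to 192 mm above the underside (7 mm nipple above). Origin: centre of underside; z up its axis; stands upright; yaw means nothing.
- rack: Plywood canister rack fixed to the bench: 350 mm along its x, 120 along its y, 95 high; three wells in a row along x, 100 mm apart; a dark bow handle stands out 33 mm from its +x end face. Nothing stands above its flat top. Origin: centre of underside. Canister masses: full about 0.80 kg, part used about 0.58 kg, empty about 0.36 kg, each within 4 percent.
- well_full (a point): Centre of the mouth of the full canister's (the end well beside the bow handle) well, level with the rack's upper face, 95 mm above the bench; z up. Round hole 63 mm in diameter. Its dark rubber floor pad (gives 1 mm per 3 N, 7 mm at most) lies 35 to 77 mm below the mouth, different every time and in every well, and its height is not measured: feel for it.
- well_part (a point): Centre of the mouth of the part-used canister's (the middle) well, level with the rack's upper face, 95 mm above the bench; z up. Round hole 63 mm in diameter. Its dark rubber floor pad (gives 1 mm per 3 N, 7 mm at most) lies 35 to 77 mm below the mouth, different every time and in every well, and its height is not measured: feel for it.
- well_empty (a point): Centre of the mouth of the empty canister's (the end well away from the bow handle) well, level with the rack's upper face, 95 mm above the bench; z up. Round hole 63 mm in diameter. Its dark rubber floor pad (gives 1 mm per 3 N, 7 mm at most) lies 35 to 77 mm below the mouth, different every time and in every well, and its height is not measured: feel for it.
- screwdriver: Loose screwdriver, 200 mm long, lying on the bench between the canisters. Not to be disturbed. Origin on its underside.
- marker: Loose black marker pen, 130 mm long, 14 mm thick, lying on the bench between the canisters. Not to be disturbed. Origin on its underside.
- tape: Loose roll of tape, 100 mm across, 25 mm high, lying flat. Not to be disturbed. Origin on its underside.
- adhesive: Loose white plastic bottle, 48 mm in diameter, 140 mm tall, standing. Not to be disturbed. Origin on its underside.
- mallet: Loose hammer with a yellow handle, 320 mm long, lying beyond the rack's left side. Not to be disturbed. Origin on its underside.
- spanner: Loose spanner, 190 mm long, lying at the back. Not to be disturbed. Origin on its underside.
- tin: Loose open steel cup, 72 mm in diameter, 80 mm tall, standing at the back. Not to be disturbed. Origin on its underside.
Things that resemble listed ones, but are neither listed nor needed, are in the scene too. What is shaped like the canister_p but red is not meant. Leave any blue look-alike of the canister_q alone.

How it is judged:
At the end, for the whole second after the job is handed in: Each canister stands at rest and let go in its own well (full: handle end, part-used: middle, empty: other end), its axis within 6 mm of the well's centre, its underside at least 31 mm below the rack's upper face (the shallowest floor is at 35 mm), upright within 0.08 rad (horizontal distance between canister_p and well_full below 0.006 m and z of canister_p in the frame of well_full below -0.031 m and angle between each of canister_p, canister_q, canister_r's own z axis and vertical below 0.08 rad and linear speed of each of canister_p, canister_q, canister_r below 0.02 m/s and horizontal distance between canister_q and well_part below 0.006 m and z of canister_q in the frame of well_part below -0.031 m and horizontal distance between canister_r and well_empty below 0.006 m and z of canister_r in the frame of well_empty below -0.031 m); the robot touches nothing.
It fails at once if a canister was dropped: it fell free of the fingers from more than about 4 mm, or was knocked over (((contact force between the fingers and canister_p below 0.05 N and linear speed of canister_p above 0.22 m/s) or angle between canister_p's own z axis and vertical above 0.6 rad) or ((contact force between the fingers and canister_q below 0.05 N and linear speed of canister_q above 0.22 m/s) or angle between canister_q's own z axis and vertical above 0.6 rad) or ((contact force between the fingers and canister_r below 0.05 N and linear speed of canister_r above 0.22 m/s) or angle between canister_r's own z axis and vertical above 0.6 rad)).
It fails at once if a canister was rammed or jammed against the rack with more than 25 N (contact force between any of canister_p, canister_q, canister_r and rack above 25 N).
It fails at once if the arm or the gripper struck the rack with more than 15 N (contact force between any of the arm, the fingers and rack above 15 N).
It fails at once if something else on the bench was moved by more than 20 mm (distance of any of screwdriver, marker, tape, adhesive, mallet, spanner, tin from where it was at the start of the episode above 0.02 m).
It also fails if it takes over 72 s, if anything falls off the work surface, if the arm or the gripper's body presses on something with over 40 N, if the wrist force passes 120 N, or if a joint passes its speed limit or range.

### The arm

A 7-joint arm with a two-finger parallel gripper is mounted at the origin on the work surface. World frame = base frame: x ahead of the robot, y to its left, z up, the work surface at z = 0. Lengths are in m, angles in rad, forces in N, time in s.
With the tool pointing down it reaches from about 0.425 to 0.8 m from the base axis. Payload 8.3 kg.
Tool frame: the origin (TCP) lies on the centre line of the jaws, within the pads' length; the fingertips stand 25 mm ahead of it and the grasp point (between the pads) lies 6 mm ahead of it; z points along the fingers, y is the line along which they close (so a half turn about z gives the same grasp; the last joint's range is limited). The gripper opens to 85 mm and grips with 20 to 120 N. Pads are 22 mm wide; open, the fingers measure 114 mm over their backs; the gripper's body (76 mm by 85 mm) begins 54 mm behind the grasp point. The pads swing forward as they close: fully open they stand 13 mm farther back than shut.
Start: joints at [-1.327, 0.383, 0.016, 1.37, -0.006, 1.388, -0.046], TCP at [0.189, 0.596, 0.256] pointing down, gripper open.
Joint ranges: [-2.95, 2.95], [-0.25, 2.06], [-1.52, 1.56], [0.18, 2.33], [-1.44, 4.58], [0.02, 2.06], [-3.01, 3.01]. Speed limits (rad/s): [2.39, 2.39, 3.01, 3.01, 3.14, 3.14, 3.14].

### API

Orientations are given as a rotation vector (axis times angle).
In Python, from bench import read_state, read_camera, camera_info, hand_in, recognise, tip_of gives the robot as it stands.
- The arm moves only by the shell command python3 -m crank 'ROWS' [FORCE]. ROWS is JSON, a list of rows, each a list of 3 entries, a list of its own where there are three numbers: the opening, from 0 (shut) to 1 (fully open), then the shift along the tool's x, y, z in mm, then the turn about the tool's z in degrees. A call has 1 to 10 rows; each row is the pose to reach, as a shift and turn from the pose commanded when the call began, along the tool's axes at that moment; what a row does not reach only later rows make up. A row lasts 1/12 s, in which the tool goes at most 41.7 mm and 7.16 degrees, less where a joint would pass 70% of its speed; a pose out of reach is approached as far as the arm can. A call with a gripper value outside its range is refused whole. The fingers move at their own pace and stop on an object; FORCE is the grip in N (left out, the last holds). Time passes only in rows, so rows that repeat a pose let the fingers close. It gives the time, the measured TCP pose, the force, the opening and the grip force at its end, in the units of the state.
- read_state(): the state, without advancing time (a new reading comes with each control period).
- read_camera(name): name is "side" or "top" or "wrist"; returns the picture (384x512x3 uint8, red, green, blue); there is no depth.
- camera_info(name): a dict with "mtx" (3x3 intrinsics, pixels), "distortion" ([k1, k2, p1, p2, k3] as OpenCV has them; the pictures are not rectified), "position" and "rotation" of the camera in the world. Camera axes: x right, y down, z forward; pixel columns grow to the right and rows downward; lengths in m; the calibration is good to about 2 mm. A picture is of the moment at which its call begins: read the wrist's pose just before it. camera_info takes no time and is no camera call; for the wrist camera it gives the pose at the moment of the call.
- hand_in(): hands the job in; it is judged then, once.
Trained networks look in the newest picture that a camera, given by its name, has taken for a name from the list of things; names that differ only in an ending like _2 or _b are one class to them, and where a whole thing is asked for, a point or a joint stands for the part that bears it (a point fixed in the world has none). Each returns a list of dicts, best first, with "confidence" (0 to 1); they miss things now and then, are a little off and sometimes report something else, mostly with a low value. They report only what shows in the picture. A call takes as long as a camera call. They do not tell look-alikes from the thing itself.
- recognise(camera, thing): "at" ([x, y, z] in m, in world coordinates, good to about 4 mm: the middle of the surface that is visible of it).
- tip_of(camera, thing): "at" ([x, y, z] in m, in world coordinates, good to about 4 mm: a listed point, or the origin of a listed thing).
The state is a dict: "time_s": time; "qpos": joint angles; "qd": joint speeds; "effort": joint torques, N m; "position": TCP position; "tool_rot": TCP orientation; "contact_force": force on the tool from outside, world axes, zero at the start; "wrist_torque": the same for the moment, N m; "width": finger opening in m; "finger_force": force on a finger pad.
Only numpy, scipy, OpenCV 4.12 (cv2) and the standard library are available. Lean on these libraries where they do the work, as an engineer would, in place of code of your own. Each camera call takes 0.05 s, during which the arm holds its last target. There are 200 camera calls.

## Working session

There is one attempt and no reset: what is moved stays moved. The work goes in short steps, Python scripts to look and compute and a shell command to move; the robot and the scene stay as the last step left them, time stands still between calls to the robot, and variables do not carry over. Pictures are saved under pics/ and viewed, at most 10 in all, crops included, and the job is handed in when it is done.

```bash
mkdir -p pics; python3 - <<'E'
from bench import *
import cv2, numpy as np
s=read_state();print(s)
for c in ["top","side"]:
    im=read_camera(c);cv2.imwrite(f"pics/{c}0.png",im[:,:,::-1])
    for t in ["canister_p","well_full","well_part","well_empty"]:
        print(c,t,[(np.round(d["at"],3).tolist(),round(d["confidence"],2)) for d in tip_of(c,t)])
    for t in ["adhesive","tin","rack"]:
        print(c,t,[(np.round(d["at"],3).tolist(),round(d["confidence"],2)) for d in recognise(c,t)])
    i=camera_info(c);print(i)
E
```

```text
{'time_s': 0.0, 'qpos': array([-1.32691435,  0.38428315,  0.01638373,  1.37117646, -0.0062927 ,
        1.38819729, -0.04649183]), 'qd': array([-0.00058194,  0.00093761, -0.00104913, -0.00079232,  0.00029145,
       -0.00031321,  0.0005449 ]), 'effort': array([ 8.29712262e-04, -6.27594066e+01,  8.44810177e-01, -3.71824372e+01,
        1.64828013e-02,  1.42856181e-02, -5.38264601e-06]), 'position': array([0.18857894, 0.59538717, 0.25524076]), 'tool_rot': array([-0.47986536, -3.10446456,  0.00313805]), 'contact_force': array([-0.34423729, -0.56350228, -0.47555102]), 'wrist_torque': array([-0.01573585,  0.03585422,  0.00127867]), 'finger_force': 0.0, 'width': 0.08514484015050067}
top canister_p [([0.562, -0.183, -0.002], 0.85), ([0.346, 0.022, -0.001], 0.82), ([0.448, -0.347, 0.001], 0.77), ([0.335, -0.097, 0.0], 0.6), ([0.464, -0.038, -0.001], 0.58), ([0.571, -0.345, -0.004], 0.57), ([0.5, -0.1, 0.001], 0.17)]
top well_full [([0.617, 0.213, 0.096], 0.66), ([0.419, 0.236, 0.097], 0.62)]
top well_part [([0.514, 0.226, 0.094], 0.72), ([0.566, -0.181, -0.003], 0.63)]
top well_empty []
top 
[... 852 characters left out ...]
-0.004], 0.56)]
side well_part [([0.518, 0.225, 0.095], 0.89), ([0.464, -0.042, 0.004], 0.44), ([0.514, 0.223, 0.0], 0.22)]
side well_empty [([0.416, 0.234, 0.093], 0.93), ([0.573, -0.348, -0.002], 0.74)]
side adhesive [([0.704, -0.231, 0.077], 0.73)]
side tin [([0.717, 0.001, 0.058], 0.85)]
side rack [([0.539, 0.205, 0.082], 0.95)]
{'mtx': array([[356.0943675 ,   0.        , 255.38253823],
       [  0.        , 356.0943675 , 187.00340596],
       [  0.        ,   0.        ,   1.        ]]), 'distortion': array([0.01517338, 0.        , 0.        , 0.        , 0.        ]), 'position': array([ 0.25833255, -0.79301463,  0.65950924]), 'rotation': array([-2.11442509,  0.31540142, -0.19858553])}
```

```bash
python3 - <<'E'
import cv2
for c in ["top","side"]:
    cv2.imwrite(f"pics/{c}1.png",cv2.resize(cv2.imread(f"pics/{c}0.png"),(800,600)))
E
```

```text
(no output)
```

View pics/top1.png

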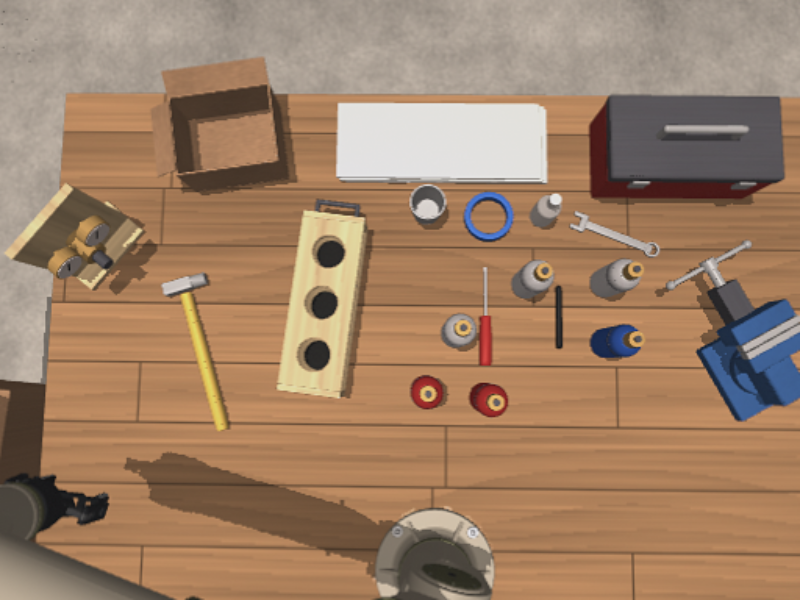

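View pics/side1.png

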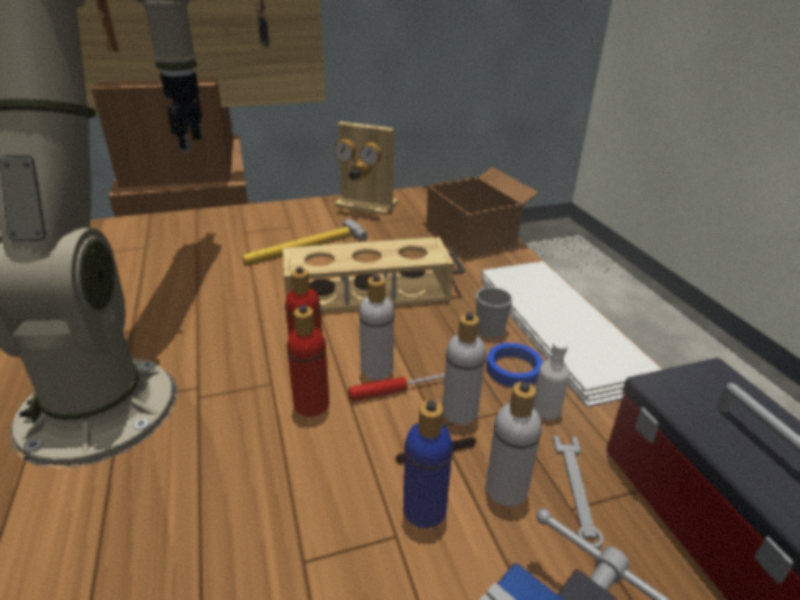

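Top view (800x600 px): grey canisters at (462,330), (536,278) and (617,277). The blue one at (616,340) and the reds at (427,392) and (490,399) are decoys. The wells are at (329,253), (321,303) and (313,354), with the handle at the top end (+x). The side view agrees. Next I'll write a helper that works out shifts, then look at the rack with the wrist camera on the way.

```bash
cat > h.py <<'E'
from bench import *
import numpy as np, cv2, sys
from scipy.spatial.transform import Rotation as R
def shift(x,y,z):
    s=read_state();r=R.from_rotvec(s["tool_rot"])
    m=r.as_matrix()
    print("t",round(s["time_s"],2),"pos",s["position"].round(4),"F",s["contact_force"].round(2),"w",round(s["width"],4))
    print("shift mm",(m.T@(np.array([x,y,z])-s["position"])*1000).round(1),"tool x",m[:,0].round(3),"y",m[:,1].round(3),"z",m[:,2].round(3))
if __name__=="__main__": shift(*map(float,sys.argv[1:4]))
E
python3 h.py 0.50 0.223 0.36
python3 -c "
from bench import *
i=camera_info('wrist');s=read_state();print(i,s['position'])"
```

```text
t 0.8 pos [0.1887 0.5958 0.2563] F [-0.83 -0.43  0.3 ] w 0.0854
shift mm [-409.3 -261.4 -103.7] tool x [-0.953  0.302  0.   ] y [ 0.302  0.953 -0.   ] z [-0. -0. -1.]
{'mtx': array([[311.63032271,   0.        , 250.64548128],
       [  0.        , 311.63032271, 191.1125311 ],
       [  0.        ,   0.        ,   1.        ]]), 'distortion': array([-0.06316088,  0.        ,  0.        ,  0.        ,  0.        ]), 'position': array([0.11078644, 0.62047354, 0.37388029]), 'rotation': array([2.31326294, 1.69508041, 0.27732299])} [0.1887026  0.59581456 0.25630941]
```

```bash
python3 -m crank '[[1,[-40,-20,-20],0],[1,[-75,-42,-40],-3],[1,[-110,-64,-60],-6],[1,[-145,-86,-80],-9],[1,[-180,-108,-104],-11],[1,[-215,-130,-104],-11],[1,[-250,-152,-104],-11],[1,[-285,-174,-104],-11],[1,[-320,-196,-104],-11],[1,[-355,-225,-104],-11]]'
python3 -m crank '[[1,[-33,-20,0],0],[1,[-55,-35,0],0],[1,[-55,-35,0],0],[1,[-55,-35,0],0]]'
cat > wells.py <<'E'
from h import *
i=camera_info('wrist');im=read_camera('wrist');cv2.imwrite("pics/w1.png",im[:,:,::-1])
for t in ["well_full","well_part","well_empty"]:
    print(t,[(np.round(d["at"],4).tolist(),round(d["confidence"],2)) for d in tip_of('wrist',t)])
g=cv2.cvtColor(im,cv2.COLOR_RGB2GRAY)
Rm=R.from_rotvec(i["rotation"]).as_matrix()
def ray(uv,z):
    p=cv2.undistortPoints(np.array(uv,float).reshape(-1,1,2),i["mtx"],i["distortion"]).reshape(-1,2)
    d=np.c_[p,np.ones(len(p))]@Rm.T
    return i["position"]+d*((z-i["position"][2])/d[:,2])[:,None]
for th in (60,90,120):
  cs,_=cv2.findContours((g<th).astype(np.uint8),cv2.RETR_EXTERNAL,cv2.CHAIN_APPROX_NONE)
  for c in cs:
    if cv2.contourArea(c)<600: continue
    w=ray(c.reshape(-1,2),0.095);(x,y),r=cv2.minEnclosingCircle(w[:,:2].astype(np.float32))
    print(th,"px",c.reshape(-1,2).mean(0).round(),"c",round(x,4),round(y,4),"r",round(r,4))
E
python3 wells.py; python3 h.py 0.516 0.223 0.36
```

```text
time_s: 1.63
position: [0.4452, 0.2939, 0.3606]
tool_rot: [0.18, 3.136, 0.001]
contact_force: [1.8, 0.1, -1.2]
width: 0.085
finger_force: 0.0
time_s: 1.97
position: [0.4959, 0.2525, 0.3601]
tool_rot: [0.187, 3.136, -0.001]
contact_force: [0.2, 0.8, -0.1]
width: 0.0857
finger_force: 0.0
well_full [([0.6146, 0.2092, 0.0964], 0.63)]
well_part [([0.5167, 0.226, 0.0926], 0.71), ([0.5135, 0.223, 0.0008], 0.2)]
well_empty [([0.4169, 0.2383, 0.0935], 0.83)]
60 px [256. 333.] c 0.9077 0.2141 r 0.463
60 px [232. 165.] c 0.5021 0.2289 r 0.0238
60 px [232.  91.] c 0.4166 0.2398 r 0.0237
60 px [39. 59.] c 0.3661 0.0244 r 0.0659
90 px [251. 339.] c 0.9077 0.2141 r 0.463
90 px [232. 235.] c 0.6013 0.2152 r 0.0253
90 px [483. 186.] c 0.578 0.5583 r 0.0444
90 px [232. 165.] c 0.5027 0.2284 r 0.0248
90 px [232.  91.] c 0.4167 0.2397 r 0.0243
90 px [74. 47.] c 0.3524 0.0567 r 0.1004
90 px [95.  5.] c 0.2995 0.1 r 0.0458
120 px [232. 236.] c 0.6035 0.2143 r 0.0261
120 px [ 71. 240.] c 0.5982 0.0106 r 0.1409
120 px [232. 165.] c 0.502 0.2286 r 0.0259
120 px [299. 289.] c 0.8177 0.2251 r 0.4718
120 px [232.  91.] c 0.417 0.2401 r 0.025
120 px [368. 108.] c 0.4561 0.3999 r 0.1208
120 px [72. 91.] c 0.4346 0.0614 r 0.1578
t 2.17 pos [0.4938 0.2558 0.3602] F [-0.17  0.96  0.03] w 0.0855
shift mm [-25.7 -30.1   0.2] tool x [-0.994  0.112  0.   ] y [0.112 0.994 0.   ] z [-0.  0. -1.]
```

View pics/w1.png

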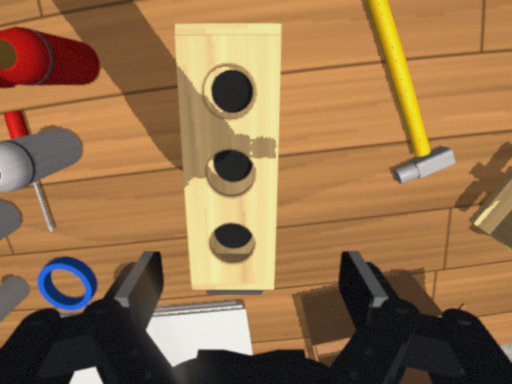

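The wrist view shows the rack face from about (177,25) to (275,290) px, with rims near (230,90), (230,170) and (232,240), and the handle at the bottom (+x). The dark blobs are the floor pads, so I'll fit the rack outline and rims by edges instead. The same script gives the shift to the first canister.

```bash
cat > fit.py <<'E'
from h import *
from scipy.optimize import minimize
def fit(cam,file,x0=(0.516,0.224,-0.115)):
    i=camera_info(cam);g=cv2.GaussianBlur(cv2.cvtColor(cv2.imread(file),cv2.COLOR_BGR2LAB).astype(np.float32),(0,0),1.0)
    m=sum(cv2.Sobel(g[:,:,k],cv2.CV_32F,1,0)**2+cv2.Sobel(g[:,:,k],cv2.CV_32F,0,1)**2 for k in range(3))
    m=cv2.GaussianBlur(np.minimum(np.sqrt(m),120),(0,0),0.8)
    Rm=R.from_rotvec(i["rotation"]).as_matrix();rv=cv2.Rodrigues(Rm.T)[0];tv=-Rm.T@i["position"]
    a=np.linspace(0,2*np.pi,120);l=np.linspace(-1,1,200);o=np.ones(200)
    circ=np.vstack([np.c_[c+.0315*np.cos(a),.0315*np.sin(a)] for c in(-.1,0,.1)])
    rect=np.vstack([np.c_[.175*l,.06*o],np.c_[.175*l,-.06*o],np.c_[.175*o,.06*l],np.c_[-.175*o,.06*l]])
    def cost(p,parts=(circ,rect)):
        c,s=np.cos(p[2]),np.sin(p[2]);t=0
        for q in parts:
            w=np.c_[q@np.array([[c,s],[-s,c]])+p[:2],np.full(len(q),.095)]
            uv=cv2.projectPoints(w,rv,tv,i["mtx"],i["distortion"])[0].reshape(-1,2).astype(np.float32)
            t-=cv2.remap(m,uv[:,:1].copy(),uv[:,1:].copy(),cv2.INTER_LINEAR).mean()
        return t
    for nm,parts in(("both",(circ,rect)),("circ",(circ,)),("rect",(rect,))):
        best=min((minimize(cost,np.array(x0)+d,args=(parts,),method="Nelder-Mead",options=dict(initial_simplex=np.array(x0)+d+np.array([[0,0,0],[.003,0,0],[0,.003,0],[0,0,.01]]))) for d in [np.array([u,v,0])*.004 for u in(-1,0,1) for v in(-1,0,1)]),key=lambda r:r.fun)
        p=best.x;e=np.array([np.cos(p[2]),np.sin(p[2])])*.1
        print(cam,nm,p.round(4),round(best.fun,1),"full",(p[:2]+e).round(4),"empty",(p[:2]-e).round(4))
fit("wrist","pics/w1.png");fit("top","pics/top0.png")
E
python3 fit.py;python3 h.py 0.466 -0.039 0.36
```

```text
wrist both [ 0.5145  0.2275 -0.1128] -217.3 full [0.6139 0.2163] empty [0.4151 0.2388]
wrist circ [ 0.5143  0.2286 -0.1221] -107.9 full [0.6136 0.2164] empty [0.4151 0.2408]
wrist rect [ 0.5145  0.2274 -0.1134] -110.8 full [0.6139 0.2161] empty [0.4152 0.2387]
top both [ 0.5178  0.226  -0.1196] -229.9 full [0.6171 0.2141] empty [0.4185 0.2379]
top circ [ 0.5179  0.2268 -0.1186] -116.9 full [0.6172 0.2149] empty [0.4186 0.2386]
top rect [ 0.5176  0.2257 -0.1201] -113.3 full [0.6169 0.2137] empty [0.4184 0.2377]
t 2.17 pos [0.4938 0.2558 0.3602] F [-0.17  0.96  0.03] w 0.0855
shift mm [-5.400e+00 -2.961e+02  1.000e-01] tool x [-0.994  0.112  0.   ] y [0.112 0.994 0.   ] z [-0.  0. -1.]
```

```bash
python3 -m crank '[[1,[0,-40,0],0],[1,[0,-80,0],0],[1,[0,-120,0],0],[1,[0,-160,0],0],[1,[0,-200,0],0],[1,[0,-240,0],0],[1,[0,-275,0],0],[1,[-5,-296,0],0],[1,[-5,-296,0],0],[1,[-5,-296,0],0]]'
python3 - <<'E'
from h import *
for k in range(4):
    s=read_state();print(s["position"].round(4),s["qd"].round(3).max());i=camera_info('wrist');im=read_camera('wrist')
    print(i['position'].round(4))
cv2.imwrite("pics/a1.png",im[:,:,::-1])
for t in ["canister_p"]:
    print(t,[(np.round(d["at"],4).tolist(),round(d["confidence"],2)) for d in tip_of('wrist',t)])
E
python3 h.py 0.466 -0.039 0.186
```

```text
time_s: 3.0
position: [0.4656, -0.0403, 0.3606]
tool_rot: [0.182, 3.136, 0.001]
contact_force: [-0.2, 0.8, 0.1]
width: 0.0851
finger_force: 0.0
[ 0.4656 -0.0403  0.3606] 0.014
[ 0.3843 -0.0311  0.4781]
[ 0.4657 -0.0389  0.3603] 0.01
[ 0.3845 -0.0298  0.4779]
[ 0.4659 -0.0383  0.3602] 0.005
[ 0.3846 -0.0293  0.4778]
[ 0.4659 -0.0381  0.3601] 0.004
[ 0.3847 -0.0291  0.4777]
canister_p [([0.4461, -0.34, 0.0008], 0.92), ([0.4618, -0.0384, -0.0034], 0.88), ([0.3431, 0.0221, 0.0013], 0.85), ([0.5718, -0.3447, 0.0033], 0.83), ([0.3404, -0.097, 0.0002], 0.73), ([0.5684, -0.1838, 0.0001], 0.58), ([0.517, 0.2271, 0.0962], 0.29)]
t 3.25 pos [ 0.4659 -0.0385  0.36  ] F [-0.22  0.68  0.76] w 0.0858
shift mm [ -0.2  -0.5 174. ] tool x [-0.994  0.111  0.   ] y [ 0.111  0.994 -0.   ] z [-0. -0. -1.]
```

View pics/a1.png

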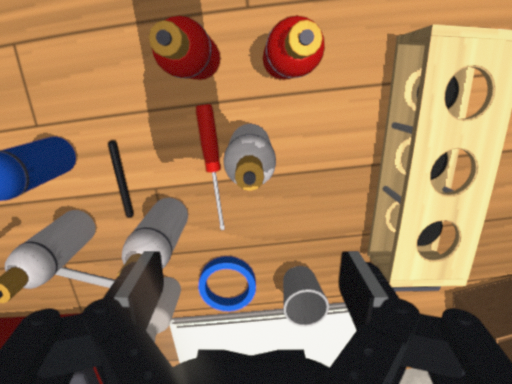

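The nearest grey canister's brass top is at about (250,178) px, and the whole rack shows at the right. I'll refit the rack from this settled pose and fit the brass valve.

```bash
sed -i '$d' fit.py; cat > valve.py <<'E'
from h import *
def valve(file,near,zt=0.192):
    i=camera_info("wrist");im=cv2.imread(file);hsv=cv2.cvtColor(im,cv2.COLOR_BGR2HSV)
    Rm=R.from_rotvec(i["rotation"]).as_matrix();rv=cv2.Rodrigues(Rm.T)[0];tv=-Rm.T@i["position"]
    g=cv2.GaussianBlur(cv2.cvtColor(im,cv2.COLOR_BGR2LAB).astype(np.float32),(0,0),.8)
    m=sum(cv2.Sobel(g[:,:,k],cv2.CV_32F,1,0)**2+cv2.Sobel(g[:,:,k],cv2.CV_32F,0,1)**2 for k in range(3))
    m=np.minimum(np.sqrt(m),150)
    a=np.linspace(0,2*np.pi,90);best=[]
    for x in np.arange(near[0]-.012,near[0]+.0121,.0005):
        for y in np.arange(near[1]-.012,near[1]+.0121,.0005):
            w=np.c_[x+.0145*np.cos(a),y+.0145*np.sin(a),np.full(90,zt)]
            uv=cv2.projectPoints(w,rv,tv,i["mtx"],i["distortion"])[0].reshape(-1,2).astype(np.float32)
            best.append((cv2.remap(m,uv[:,:1].copy(),uv[:,1:].copy(),cv2.INTER_LINEAR).mean(),x,y,*uv.mean(0)))
    best.sort(reverse=True);b=np.array(best[:8]);print("valve",b[0].round(4),"mean",b[:,1:3].mean(0).round(4))
    # seen position of the brass by colour
    q=(hsv[:,:,0]>12)&(hsv[:,:,0]<28)&(hsv[:,:,1]>130);u,v=int(b[0,3]),int(b[0,4])
    ys,xs=np.nonzero(q[v-20:v+21,u-20:u+21]);print("brass px",xs.mean()+u-20,ys.mean()+v-20,len(xs))
E
python3 - <<'E'
from fit import fit
from valve import valve
fit("wrist","pics/a1.png")
valve("pics/a1.png",(0.465,-0.039))
E
```

```text
wrist both [ 0.5161  0.2229 -0.1171] -218.6 full [0.6154 0.2113] empty [0.4167 0.2346]
wrist circ [ 0.5156  0.2227 -0.1177] -115.3 full [0.6149 0.2109] empty [0.4163 0.2344]
wrist rect [ 0.5162  0.2231 -0.1174] -103.5 full [0.6155 0.2114] empty [0.4169 0.2348]
valve [ 1.093594e+02  4.595000e-01 -3.900000e-02  2.491953e+02  1.707683e+02] mean [ 0.4596 -0.0389]
brass px 248.9035409035409 175.6788766788767 819
```

```bash
python3 - <<'E'
from h import *
i=camera_info("wrist");im=cv2.imread("pics/a1.png");Rm=R.from_rotvec(i["rotation"]).as_matrix();rv=cv2.Rodrigues(Rm.T)[0];tv=-Rm.T@i["position"]
a=np.linspace(0,2*np.pi,90);S=8;u0,v0=205,110;out=[]
for x in(.4595,.4655):
    c=cv2.resize(im[v0:v0+90,u0:u0+50+30],None,fx=5,fy=5*1.0,interpolation=cv2.INTER_CUBIC)
    for z,r in((.192,.0145),(.199,.0045),(.0,.03)):
        uv=cv2.projectPoints(np.c_[x+r*np.cos(a),-.039+r*np.sin(a),np.full(90,z)],rv,tv,i["mtx"],i["distortion"])[0].reshape(-1,2)
        cv2.polylines(c,[((uv-[u0,v0]+.5)*5).astype(int)],True,(0,255,0),1)
    out.append(c)
cv2.imwrite("pics/a2.png",np.hstack(out))
E
```

```text
(no output)
```

View pics/a2.png

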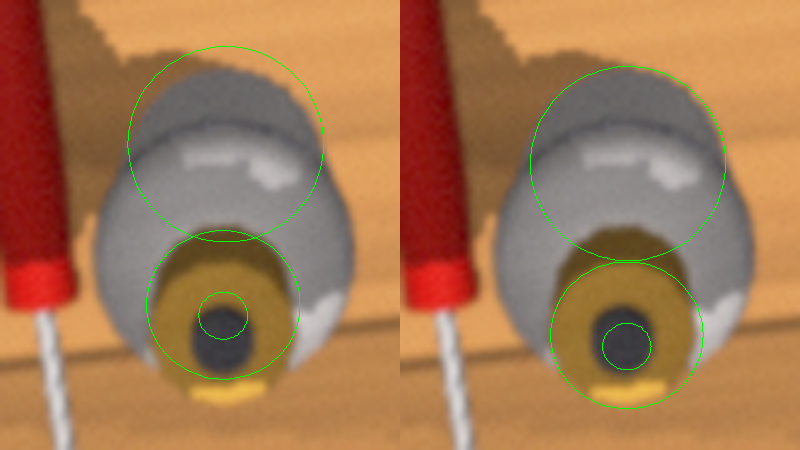

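The right overlay (x=0.4655) fits, with the valve about 1 mm closer in; I'll take (0.4645, -0.039). Now descend, grip and lift.

```bash
python3 -m crank '[[1,[1,0,40],0],[1,[1,0,80],0],[1,[1,0,115],0],[1,[1,0,145],0],[1,[1,0,165],0],[1,[1,0,174],0],[1,[1,0,174],0],[1,[1,0,174],0]]' 60
python3 h.py 0.4645 -0.039 0.186
python3 -m crank '[[0.5,[0,0,0],0],[0.4,[0,0,0],0],[0.3,[0,0,0],0],[0.25,[0,0,0],0],[0.2,[0,0,0],0],[0.1,[0,0,0],0],[0.1,[0,0,0],0]]' 60
python3 h.py 0.4645 -0.039 0.186
```

```text
time_s: 3.92
position: [0.4652, -0.0397, 0.1869]
tool_rot: [0.179, 3.136, -0.0]
contact_force: [0.6, -0.4, -0.6]
width: 0.0851
finger_force: 0.0
t 3.92 pos [ 0.4652 -0.0397  0.1869] F [ 0.58 -0.4  -0.59] w 0.0851
shift mm [0.8 0.6 0.9] tool x [-0.994  0.114 -0.   ] y [ 0.114  0.994 -0.   ] z [ 0. -0. -1.]
time_s: 4.5
position: [0.4653, -0.04, 0.187]
tool_rot: [0.18, 3.135, 0.001]
contact_force: [-0.7, 1.3, 6.2]
width: 0.0274
finger_force: 59.0
t 4.5 pos [ 0.4653 -0.04    0.187 ] F [-0.67  1.28  6.16] w 0.0274
shift mm [1.  0.9 1. ] tool x [-0.993  0.114 -0.001] y [0.114 0.993 0.001] z [ 0.001  0.    -1.   ]
```

```bash
python3 -m crank '[[0.1,[0,0,-8],0],[0.1,[0,0,-25],0],[0.1,[0,0,-55],0],[0.1,[0,0,-90],0],[0.1,[0,0,-120],0],[0.1,[0,0,-140],0],[0.1,[0,0,-150],0],[0.1,[0,0,-150],0],[0.1,[0,0,-150],0],[0.1,[0,0,-150],0]]'
cat > w.py <<'E'
from h import *
a=[]
for k in range(6):
    s=read_state();a.append(s["contact_force"]);im=read_camera("wrist")
print("F mean",np.mean(a,0).round(2),"std",np.std(a,0).round(2),"torque",s["wrist_torque"].round(3),"kg",-np.mean(a,0)[2]/9.81)
cv2.imwrite("pics/held.png",im[:,:,::-1])
E
python3 w.py; for p in "0.6153 0.2113 0.335" "0.516 0.223 0.335" "0.4167 0.2346 0.335"; do python3 h.py $p; done
```

```text
time_s: 5.33
position: [0.4638, -0.04, 0.334]
tool_rot: [-0.18, -3.133, 0.001]
contact_force: [-0.4, 0.1, -8.7]
width: 0.0277
finger_force: 60.6
F mean [-0.07 -0.37 -8.18] std [0.19 0.35 0.35] torque [-0.028 -0.023  0.   ] kg 0.8335609913116488
t 5.63 pos [ 0.4646 -0.0401  0.3356] F [-0.2   0.73 -8.24] w 0.0275
shift mm [-120.9  267.     0.3] tool x [-0.993  0.115  0.001] y [ 0.115  0.993 -0.   ] z [-0.001 -0.    -1.   ]
t 5.63 pos [ 0.4646 -0.0401  0.3356] F [-0.2   0.73 -8.24] w 0.0275
shift mm [-20.9 267.3   0.4] tool x [-0.993  0.115  0.001] y [ 0.115  0.993 -0.   ] z [-0.001 -0.    -1.   ]
t 5.63 pos [ 0.4646 -0.0401  0.3356] F [-0.2   0.73 -8.24] w 0.0275
shift mm [ 79.  267.4   0.5] tool x [-0.993  0.115  0.001] y [ 0.115  0.993 -0.   ] z [-0.001 -0.    -1.   ]
```

View pics/held.png

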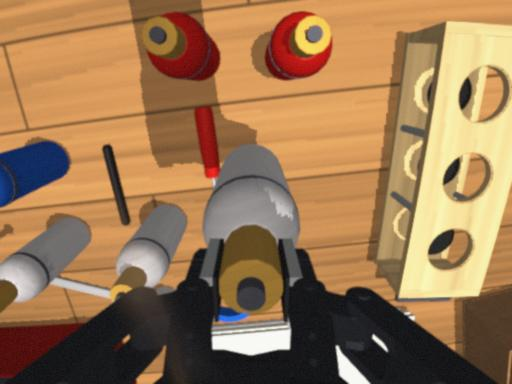

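It weighs about 0.83 kg, so it's the full one. In the picture the nipple is at (250,293) px and the canister hangs straight. Carry it to the full well.

```bash
cat > nip.py <<'E'
from h import *
def ray(uv,z):
    i=camera_info("wrist");Rm=R.from_rotvec(i["rotation"]).as_matrix()
    p=cv2.undistortPoints(np.array([[uv]],float),i["mtx"],i["distortion"])[0,0]
    d=Rm@np.array([*p,1]);return i["position"]+d*(z-i["position"][2])/d[2]
E
python3 - <<'E'
from nip import *
s=read_state();m=R.from_rotvec(s["tool_rot"]).as_matrix()
print("nipple offset from TCP in tool mm",(m.T@(ray((250,293),s["position"][2]-.187+.199)-s["position"])*1000).round(1))
E
python3 -m crank '[[0.1,[-6,14,0],0],[0.1,[-20,44,0],0],[0.1,[-36,80,0],0],[0.1,[-53,116,0],0],[0.1,[-70,152,0],0],[0.1,[-87,188,0],0],[0.1,[-102,222,0],0],[0.1,[-114,250,0],0],[0.1,[-120,264,0],0],[0.1,[-121,267,0],0]]'
python3 -m crank '[[0.1,[0,0,0],0],[0.1,[0,0,0],0],[0.1,[0,0,0],0],[0.1,[0,0,0],0]]'
python3 h.py 0.6153 0.2113 0.287
```

```text
nipple offset from TCP in tool mm [  2.8  -0.2 -12. ]
time_s: 6.47
position: [0.6158, 0.2168, 0.3336]
tool_rot: [-0.17, -3.134, -0.001]
contact_force: [-0.3, 0.3, -8.3]
width: 0.0272
finger_force: 60.5
time_s: 6.8
position: [0.6156, 0.2098, 0.3367]
tool_rot: [0.183, 3.136, -0.0]
contact_force: [0.2, -0.1, -7.4]
width: 0.0275
finger_force: 60.5
t 6.8 pos [0.6156 0.2098 0.3367] F [ 0.23 -0.07 -7.36] w 0.0275
shift mm [ 0.5  1.4 49.7] tool x [-0.993  0.116 -0.001] y [ 0.116  0.993 -0.   ] z [ 0.001 -0.    -1.   ]
```

```bash
python3 -m crank '[[0.1,[-1,1.5,15],0],[0.1,[-1,1.5,32],0],[0.1,[-1,1.5,44],0],[0.1,[-1,1.5,48],0],[0.1,[-1,1.5,50],0],[0.1,[-1,1.5,52],0],[0.1,[-1,1.5,54],0],[0.1,[-1,1.5,56],0],[0.1,[-1,1.5,57],0],[0.1,[-1,1.5,57],0]]'
python3 h.py 0.6168 0.2113 0.287; python3 w.py
```

```text
time_s: 7.63
position: [0.6168, 0.2127, 0.2792]
tool_rot: [-0.18, -3.136, -0.0]
contact_force: [-0.4, -0.6, -8.2]
width: 0.0274
finger_force: 60.3
t 7.63 pos [0.6168 0.2127 0.2792] F [-0.38 -0.55 -8.15] w 0.0274
shift mm [-0.2 -1.3 -7.8] tool x [-0.993  0.115  0.   ] y [0.115 0.993 0.   ] z [-0.  0. -1.]
F mean [-0.05 -0.11 -7.66] std [0.34 0.39 0.41] torque [-0.1    0.027  0.035] kg 0.7807865700871524
```

```bash
python3 -m crank '[[0.1,[0,0,1.5],0],[0.1,[0,0,3],0],[0.1,[0,0,4.5],0],[0.1,[0,0,6],0],[0.1,[0,0,6],0]]'; python3 w.py
python3 -m crank '[[0.1,[0,0,1.5],0],[0.1,[0,0,3],0],[0.1,[0,0,4.5],0],[0.1,[0,0,6],0],[0.1,[0,0,6],0]]'; python3 w.py
```

```text
time_s: 8.35
position: [0.6165, 0.2126, 0.2726]
tool_rot: [-0.18, -3.136, 0.001]
contact_force: [-0.2, -0.1, -8.2]
width: 0.0273
finger_force: 60.4
F mean [-0.3  -0.34 -8.11] std [0.52 0.22 0.23] torque [-0.195  0.052 -0.036] kg 0.8265402636744145
time_s: 9.07
position: [0.6166, 0.2126, 0.2667]
tool_rot: [-0.18, -3.136, 0.0]
contact_force: [0.2, -0.3, -8.9]
width: 0.0277
finger_force: 60.6
F mean [-0.32 -0.59 -8.2 ] std [0.55 0.5  0.64] torque [-0.232  0.092  0.057] kg 0.836320523255355
```

```bash
python3 -m crank '[[0.1,[0,0,2.5],0],[0.1,[0,0,5],0],[0.1,[0,0,7.5],0],[0.1,[0,0,10],0],[0.1,[0,0,12.5],0],[0.1,[0,0,15],0],[0.1,[0,0,17],0],[0.1,[0,0,18],0]]'; python3 w.py
python3 -m crank '[[0.1,[0,0,1],0],[0.1,[0,0,2],0],[0.1,[0,0,3],0],[0.1,[0,0,4],0],[0.1,[0,0,4],0]]'
python3 -m crank '[[0.1,[0,0,1],0],[0.1,[0,0,2],0],[0.1,[0,0,3],0],[0.1,[0,0,4],0],[0.1,[0,0,4],0]]'
```

```text
time_s: 10.03
position: [0.6166, 0.2127, 0.2487]
tool_rot: [-0.18, -3.136, 0.0]
contact_force: [-0.2, -0.6, -7.9]
width: 0.0273
finger_force: 60.6
F mean [-0.38 -0.44 -8.07] std [0.24 0.2  0.21] torque [-0.28   0.075 -0.004] kg 0.822936063464231
time_s: 10.75
position: [0.6167, 0.2127, 0.2449]
tool_rot: [-0.18, -3.136, 0.0]
contact_force: [-0.0, -1.5, -8.1]
width: 0.027
finger_force: 60.6
time_s: 11.17
position: [0.6168, 0.2127, 0.2414]
tool_rot: [0.18, 3.136, 0.0]
contact_force: [-1.2, -0.3, -5.7]
width: 0.0274
finger_force: 60.8
```

```bash
python3 -m crank '[[0.1,[0,0,1],0],[0.1,[0,0,1],0],[0.1,[0,0,1],0]]';python3 -m crank '[[0.1,[0,0,1],0],[0.1,[0,0,1],0],[0.1,[0,0,1],0]]'; python3 w.py
```

```text
time_s: 11.42
position: [0.6169, 0.2126, 0.2407]
tool_rot: [0.18, 3.136, 0.0]
contact_force: [-1.6, -1.9, -2.9]
width: 0.0276
finger_force: 61.0
time_s: 11.67
position: [0.617, 0.2126, 0.2398]
tool_rot: [0.18, 3.136, 0.001]
contact_force: [-2.0, -1.0, -0.6]
width: 0.0271
finger_force: 61.4
F mean [-1.88 -1.43  0.92] std [0.58 0.31 0.74] torque [-0.502  0.392 -0.003] kg -0.09330704723996722
```

The canister is standing on its pad, so release and rise.

```bash
python3 -m crank '[[0.4,[0,0,0],0],[0.6,[0,0,0],0],[1,[0,0,0],0],[1,[0,0,0],0],[1,[0,0,0],0],[1,[0,0,-15],0],[1,[0,0,-45],0],[1,[0,0,-85],0],[1,[0,0,-120],0],[1,[0,0,-120],0]]'
python3 - <<'E'
from h import *
read_camera("top");print([(np.round(d["at"],4).tolist(),round(d["confidence"],2)) for d in tip_of("top","canister_p")])
E
python3 h.py 0.54 -0.184 0.36
```

```text
time_s: 12.8
position: [0.6184, 0.2129, 0.368]
tool_rot: [0.179, 3.125, 0.008]
contact_force: [0.4, 0.1, 1.4]
width: 0.0854
finger_force: 0.0
[([0.348, 0.0185, -0.0015], 0.95), ([0.3341, -0.0982, -0.0008], 0.86), ([0.565, -0.1826, -0.0025], 0.73), ([0.5731, -0.346, -0.0014], 0.7), ([0.6131, 0.2144, 0.0488], 0.67)]
t 12.9 pos [0.6175 0.2127 0.3614] F [ 0.61  0.2  -1.16] w 0.0856
shift mm [  31.5 -403.     0.6] tool x [-0.993  0.115 -0.004] y [0.115 0.993 0.002] z [ 0.004  0.001 -1.   ]
```

```bash
python3 -m crank '[[1,[0,-30,0],0],[1,[1,-70,0],0],[1,[2,-111,0],0],[1,[3,-152,0],0],[1,[4,-193,0],0],[1,[5,-234,0],0],[1,[6,-275,0],0],[1,[6,-316,0],0],[1,[6,-355,0],0],[1,[6,-385,0],0]]'
python3 -m crank '[[1,[0,-15,0],0],[1,[0,-15,0],0],[1,[0,-15,0],0],[1,[0,-15,0],0],[1,[0,-15,0],0]]'
cat > see.py <<'E'
from h import *
import sys
x,y=map(float,sys.argv[1:3]);i=camera_info("wrist");im=np.ascontiguousarray(read_camera("wrist")[:,:,::-1])
print([(np.round(d["at"],4).tolist(),round(d["confidence"],2)) for d in tip_of("wrist","canister_p")])
Rm=R.from_rotvec(i["rotation"]).as_matrix();rv=cv2.Rodrigues(Rm.T)[0];tv=-Rm.T@i["position"]
a=np.linspace(0,2*np.pi,90);pr=lambda r,z:cv2.projectPoints(np.c_[x+r*np.cos(a),y+r*np.sin(a),np.full(90,z)],rv,tv,i["mtx"],i["distortion"])[0].reshape(-1,2)
u0,v0=(pr(.03,.1).mean(0)-45).astype(int);c=cv2.resize(im[v0:v0+90,u0:u0+90],None,fx=6,fy=6,interpolation=cv2.INTER_CUBIC)
for r,z in((.0145,.192),(.0045,.199),(.03,.008)): cv2.polylines(c,[((pr(r,z)-[u0,v0]+.5)*6).astype(int)],True,(0,255,0),1)
cv2.imwrite(sys.argv[3],c)
E
python3 see.py 0.5655 -0.1838 pics/b1.png; python3 h.py 0.5655 -0.1838 0.187
```

```text
time_s: 13.73
position: [0.5651, -0.1727, 0.3581]
tool_rot: [-0.185, -3.134, 0.001]
contact_force: [0.1, -1.2, -0.4]
width: 0.0855
finger_force: 0.0
time_s: 14.15
position: [0.5655, -0.182, 0.3585]
tool_rot: [-0.176, -3.136, -0.001]
contact_force: [0.1, -0.1, -0.6]
width: 0.0857
finger_force: 0.0
[([0.4477, -0.3422, -0.002], 0.81), ([0.5707, -0.343, 0.0012], 0.69), ([0.5667, -0.1848, 0.0029], 0.66)]
t 14.25 pos [ 0.5654 -0.1824  0.3589] F [ 0.64  0.06 -0.14] w 0.0854
shift mm [ -0.3  -1.5 171.9] tool x [-0.994  0.112  0.   ] y [0.112 0.994 0.   ] z [-0.  0. -1.]
```

View pics/b1.png

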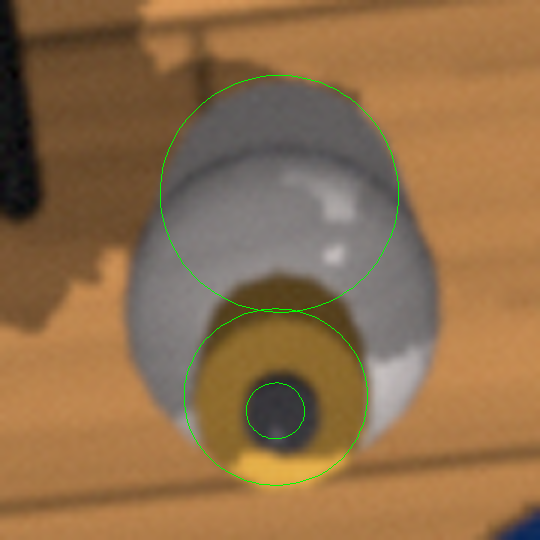

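The overlay fits (nipple at (281,411) against (276,411) in the crop); the canister sits about 0.8 mm to the +y side. Pick it up.

```bash
python3 -m crank '[[1,[0,-0.5,40],0],[1,[0,-0.5,80],0],[1,[0,-0.5,115],0],[1,[0,-0.5,145],0],[1,[0,-0.5,165],0],[1,[0,-0.5,172],0],[1,[0,-0.5,172],0],[1,[0,-0.5,172],0]]' 60
python3 h.py 0.5655 -0.183 0.187
python3 -m crank '[[0.5,[0,0,0],0],[0.4,[0,0,0],0],[0.3,[0,0,0],0],[0.25,[0,0,0],0],[0.2,[0,0,0],0],[0.1,[0,0,0],0],[0.1,[0,0,0],0]]' 60
python3 h.py 0.5655 -0.183 0.187
python3 -m crank '[[0.1,[0,0,-8],0],[0.1,[0,0,-25],0],[0.1,[0,0,-55],0],[0.1,[0,0,-90],0],[0.1,[0,0,-120],0],[0.1,[0,0,-140],0],[0.1,[0,0,-150],0],[0.1,[0,0,-150],0],[0.1,[0,0,-150],0]]'
python3 w.py; for p in "0.516 0.223 0.335" "0.4167 0.2346 0.335"; do python3 h.py $p; done
```

```text
time_s: 14.92
position: [0.5655, -0.1843, 0.1882]
tool_rot: [0.179, 3.136, -0.0]
contact_force: [-0.0, -0.4, 0.6]
width: 0.0855
finger_force: 0.0
t 14.92 pos [ 0.5655 -0.1843  0.1882] F [-0.04 -0.37  0.58] w 0.0855
shift mm [0.2 1.3 1.2] tool x [-0.994  0.114 -0.001] y [ 0.114  0.994 -0.   ] z [ 0.001 -0.    -1.   ]
time_s: 15.5
position: [0.5654, -0.1843, 0.1881]
tool_rot: [0.18, 3.135, 0.0]
contact_force: [-0.8, 2.0, 5.6]
width: 0.0272
finger_force: 59.1
t 15.5 pos [ 0.5654 -0.1843  0.1881] F [-0.83  2.03  5.6 ] w 0.0272
shift mm [0.1 1.3 1.1] tool x [-0.993  0.114 -0.001] y [0.114 0.993 0.   ] z [ 0.001  0.    -1.   ]
time_s: 16.25
position: [0.5646, -0.1845, 0.3361]
tool_rot: [-0.18, -3.135, -0.0]
contact_force: [-0.0, -0.3, -4.1]
width: 0.0278
finger_force: 59.7
F mean [-0.01  0.24 -4.  ] std [0.57 0.31 0.57] torque [-0.024 -0.008  0.02 ] kg 0.4080404709346905
t 16.55 pos [ 0.5646 -0.1843  0.3359] F [-0.1   0.26 -2.45] w 0.0273
shift mm [ 94.9 399.1   1.2] tool x [-0.993  0.115  0.002] y [0.115 0.993 0.   ] z [-0.002  0.    -1.   ]
t 16.55 pos [ 0.5646 -0.1843  0.3359] F [-0.1   0.26 -2.45] w 0.0273
shift mm [194.9 399.2   1.4] tool x [-0.993  0.115  0.002] y [0.115 0.993 0.   ] z [-0.002  0.    -1.   ]
```

About 0.41 kg, so this is the empty one. Carry it to the far end well.

```bash
cat > np2.py <<'E'
from nip import *
im=cv2.imread("pics/held.png");g=im.max(2)[265:325,225:275];q=(g<75).astype(np.uint8)
n,l,st,c=cv2.connectedComponentsWithStats(q)
s=read_state();m=R.from_rotvec(s["tool_rot"]).as_matrix()
for k in range(1,n):
    if st[k,4]>60:
        uv=c[k]+[225,265];print(uv.round(1),st[k],"off mm",(m.T@(ray(uv,s["position"][2]+.012)-s["position"])*1000).round(1))
E
python3 np2.py
python3 -m crank '[[0.1,[8,15,0],0],[0.1,[25,48,0],0],[0.1,[43,84,0],0],[0.1,[61,120,0],0],[0.1,[79,156,0],0],[0.1,[97,192,0],0],[0.1,[115,228,0],0],[0.1,[133,264,0],0],[0.1,[151,300,0],0],[0.1,[169,336,0],0]]'
python3 -m crank '[[0.1,[14,31,0],0],[0.1,[23,52,0],0],[0.1,[26,62,0],0],[0.1,[26,64,0],0],[0.1,[26,64,0],0],[0.1,[26,64,0],0],[0.1,[26,64,0],0]]'
python3 h.py 0.4165 0.235 0.282
```

```text
[250.4 295.5] [ 12  15  28  32 756] off mm [  1.6  -0.  -12. ]
time_s: 17.38
position: [0.4343, 0.1701, 0.3371]
tool_rot: [0.18, 3.136, 0.0]
contact_force: [0.5, 0.9, -3.2]
width: 0.0275
finger_force: 59.9
time_s: 17.97
position: [0.4179, 0.2333, 0.3372]
tool_rot: [0.185, 3.136, -0.001]
contact_force: [0.7, 0.0, -3.0]
width: 0.0275
finger_force: 60.0
t 17.97 pos [0.4179 0.2333 0.3372] F [ 0.72  0.03 -2.98] w 0.0275
shift mm [ 1.6  1.5 55.2] tool x [-0.993  0.118 -0.   ] y [ 0.118  0.993 -0.   ] z [ 0. -0. -1.]
```

```bash
python3 -m crank '[[0.1,[1,1.5,15],0],[0.1,[1,1.5,32],0],[0.1,[1,1.5,44],0],[0.1,[1,1.5,48],0],[0.1,[1,1.5,50],0],[0.1,[1,1.5,52],0],[0.1,[1,1.5,54],0],[0.1,[1,1.5,56],0],[0.1,[1,1.5,57],0],[0.1,[1,1.5,57],0]]'
python3 -m crank '[[0.1,[0,0,1.5],0],[0.1,[0,0,3],0],[0.1,[0,0,4.5],0],[0.1,[0,0,6],0],[0.1,[0,0,6],0]]'
python3 -m crank '[[0.1,[0,0,1.5],0],[0.1,[0,0,3],0],[0.1,[0,0,4.5],0],[0.1,[0,0,6],0],[0.1,[0,0,6],0]]'; python3 w.py
```

```text
time_s: 18.8
position: [0.4162, 0.2368, 0.2803]
tool_rot: [0.18, 3.136, 0.0]
contact_force: [-1.1, 0.1, -2.9]
width: 0.0274
finger_force: 59.8
time_s: 19.22
position: [0.416, 0.2365, 0.2737]
tool_rot: [-0.18, -3.136, 0.001]
contact_force: [-0.1, -1.4, -3.5]
width: 0.0273
finger_force: 60.0
time_s: 19.63
position: [0.4161, 0.2367, 0.2678]
tool_rot: [-0.18, -3.136, 0.001]
contact_force: [0.3, -0.4, -3.8]
width: 0.0272
finger_force: 59.9
F mean [ 0.21 -1.08 -4.28] std [0.45 0.44 0.46] torque [-0.588  0.104 -0.022] kg 0.43656278015476113
```

```bash
python3 -m crank '[[0.1,[0,-1,0],0],[0.1,[0,-1.5,0],0],[0.1,[0,-1.5,2.5],0],[0.1,[0,-1.5,5],0],[0.1,[0,-1.5,7.5],0],[0.1,[0,-1.5,10],0],[0.1,[0,-1.5,12.5],0],[0.1,[0,-1.5,15],0],[0.1,[0,-1.5,17],0],[0.1,[0,-1.5,18],0]]'; python3 w.py
python3 -m crank '[[0.1,[0,0,1],0],[0.1,[0,0,2],0],[0.1,[0,0,3],0],[0.1,[0,0,3],0]]'
python3 -m crank '[[0.1,[0,0,1],0],[0.1,[0,0,2],0],[0.1,[0,0,3],0],[0.1,[0,0,3],0]]'
```

```text
time_s: 20.77
position: [0.4159, 0.2352, 0.2498]
tool_rot: [-0.18, -3.136, 0.001]
contact_force: [-0.1, 0.0, -3.6]
width: 0.0273
finger_force: 59.9
F mean [-0.   -0.17 -3.48] std [0.22 0.48 0.25] torque [-0.035 -0.021  0.011] kg 0.35465700181199816
time_s: 21.4
position: [0.4159, 0.2352, 0.2469]
tool_rot: [-0.18, -3.136, 0.0]
contact_force: [-0.3, 0.8, -3.3]
width: 0.0275
finger_force: 59.9
time_s: 21.73
position: [0.4159, 0.2352, 0.2439]
tool_rot: [-0.18, -3.136, 0.0]
contact_force: [0.1, -0.6, -4.4]
width: 0.0276
finger_force: 59.9
```

```bash
for k in 1; do python3 -m crank '[[0.1,[0,0,1],0],[0.1,[0,0,2],0],[0.1,[0,0,3],0],[0.1,[0,0,3],0]]' | grep -E "pos|contact"; done
python3 -m crank '[[0.1,[0,0,1],0],[0.1,[0,0,2],0],[0.1,[0,0,3],0],[0.1,[0,0,3],0]]'| grep -E "pos|contact"
```

```text
position: [0.4159, 0.2352, 0.2409]
contact_force: [0.3, 0.4, -3.3]
position: [0.4159, 0.2352, 0.2379]
contact_force: [-0.5, -0.1, -3.9]
```

```bash
python3 -m crank '[[0.1,[0,0,1],0],[0.1,[0,0,2],0],[0.1,[0,0,2],0]]' | grep -E "pos|contact"
```

```text
position: [0.4159, 0.2353, 0.236]
contact_force: [0.1, 0.5, -3.1]
```

```bash
python3 -m crank '[[0.1,[0,0,1],0],[0.1,[0,0,2],0],[0.1,[0,0,3],0],[0.1,[0,0,3],0]]' | grep -E "pos|contact"
python3 -m crank '[[0.1,[0,0,1],0],[0.1,[0,0,2],0],[0.1,[0,0,2],0]]'| grep -E "pos|contact"
```

```text
position: [0.4159, 0.2352, 0.2329]
contact_force: [-0.1, -0.2, -3.0]
position: [0.4159, 0.2353, 0.231]
contact_force: [-0.3, 0.1, -3.1]
```

```bash
python3 -m crank '[[0.1,[0,0,1],0],[0.1,[0,0,2],0],[0.1,[0,0,2],0]]' | grep -E "pos|contact"
```

```text
position: [0.4159, 0.2352, 0.229]
contact_force: [-0.4, -0.6, -2.9]
```

```bash
python3 -m crank '[[0.1,[0,0,1],0],[0.1,[0,0,2],0],[0.1,[0,0,3],0],[0.1,[0,0,3],0]]' | grep -E "pos|contact"
python3 -m crank '[[0.1,[0,0,1],0],[0.1,[0,0,2],0],[0.1,[0,0,2],0]]'| grep -E "pos|contact"
```

```text
position: [0.4159, 0.2353, 0.2259]
contact_force: [-0.6, 0.0, -3.5]
position: [0.4159, 0.2352, 0.224]
contact_force: [0.4, 0.0, -4.0]
```

```bash
python3 -m crank '[[0.1,[0,0,1],0],[0.1,[0,0,2],0],[0.1,[0,0,2],0]]' | grep -E "pos|contact"
```

```text
position: [0.4159, 0.2353, 0.222]
contact_force: [-0.7, 0.7, -4.1]
```

```bash
python3 -m crank '[[0.1,[0,0,1],0],[0.1,[0,0,2],0],[0.1,[0,0,3],0],[0.1,[0,0,3],0]]' | grep -E "pos|contact"
python3 -m crank '[[0.1,[0,0,1],0],[0.1,[0,0,2],0],[0.1,[0,0,2],0]]'| grep -E "pos|contact"
```

```text
position: [0.4159, 0.2353, 0.2189]
contact_force: [-0.0, -0.1, -3.2]
position: [0.416, 0.2353, 0.217]
contact_force: [0.1, 0.6, -3.2]
```

```bash
python3 -m crank '[[0.1,[0,0,1],0],[0.1,[0,0,2],0],[0.1,[0,0,2],0]]' | grep -E "pos|contact"
```

```text
position: [0.4162, 0.2354, 0.2155]
contact_force: [-0.3, -0.3, 0.1]
```

It stands, so release, rise and go to the third canister.

```bash
python3 -m crank '[[0.4,[0,0,0],0],[0.6,[0,0,0],0],[1,[0,0,0],0],[1,[0,0,0],0],[1,[0,0,-2],0],[1,[0,0,-15],0],[1,[0,0,-45],0],[1,[0,0,-85],0],[1,[0,0,-120],0],[1,[0,0,-145],0]]'
python3 -m crank '[[1,[-5,-10,0],0],[1,[-15,-38,0],0],[1,[-30,-75,0],0],[1,[-45,-112,0],0],[1,[-60,-149,0],0],[1,[-75,-186,0],0],[1,[-90,-223,0],0],[1,[-105,-260,0],0],[1,[-120,-297,0],0],[1,[-135,-334,0],0]]'
python3 -m crank '[[1,[-15,-37,0],0],[1,[-30,-74,0],0],[1,[-45,-111,0],0],[1,[-60,-148,0],0],[1,[-75,-185,0],0],[1,[-86,-212,0],0],[1,[-88,-223,0],0],[1,[-88,-223,0],0],[1,[-88,-223,0],0],[1,[-88,-223,0],0]]'
python3 see.py 0.5725 -0.345 pics/c1.png; python3 h.py 0.5725 -0.345 0.187
```

```text
time_s: 25.98
position: [0.4163, 0.2354, 0.3639]
tool_rot: [0.18, 3.134, 0.004]
contact_force: [0.9, -0.1, -0.5]
width: 0.0858
finger_force: 0.0
time_s: 26.82
position: [0.5119, -0.114, 0.3604]
tool_rot: [0.18, 3.136, 0.0]
contact_force: [0.9, 0.9, -1.4]
width: 0.0858
finger_force: 0.0
time_s: 27.65
position: [0.5742, -0.342, 0.3605]
tool_rot: [0.178, 3.136, 0.001]
contact_force: [0.6, 0.3, 0.2]
width: 0.0853
finger_force: 0.0
[([0.573, -0.3463, -0.0006], 0.89), ([0.447, -0.3418, -0.0032], 0.82)]
t 27.75 pos [ 0.5744 -0.3415  0.3609] F [0.51 0.72 0.01] w 0.0857
shift mm [  1.7  -3.8 173.9] tool x [-0.994  0.112 -0.001] y [0.112 0.994 0.001] z [ 0.001  0.001 -1.   ]
```

View pics/c1.png

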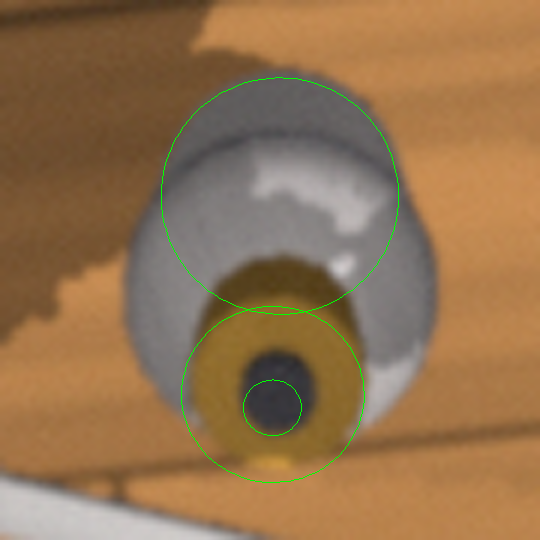

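The overlay shows the canister about 2.6 mm closer in x and 0.8 mm to +y: (0.570, -0.3443). Pick it up.

```bash
python3 -m crank '[[1,[4,-3,40],0],[1,[4,-3.3,80],0],[1,[4,-3.3,115],0],[1,[4,-3.3,145],0],[1,[4,-3.3,165],0],[1,[4,-3.3,173],0],[1,[4,-3.3,173],0],[1,[4,-3.3,173],0]]' 60
python3 h.py 0.570 -0.3443 0.187
python3 -m crank '[[0.5,[0,0,0],0],[0.4,[0,0,0],0],[0.3,[0,0,0],0],[0.25,[0,0,0],0],[0.2,[0,0,0],0],[0.1,[0,0,0],0],[0.1,[0,0,0],0]]' 60
python3 -m crank '[[0.1,[0,0,-8],0],[0.1,[0,0,-25],0],[0.1,[0,0,-55],0],[0.1,[0,0,-90],0],[0.1,[0,0,-120],0],[0.1,[0,0,-145],0],[0.1,[0,0,-165],0],[0.1,[0,0,-172],0],[0.1,[0,0,-172],0],[0.1,[0,0,-172],0]]'
python3 w.py; python3 np2.py; python3 h.py 0.516 0.2235 0.357
```

```text
time_s: 28.42
position: [0.5701, -0.3458, 0.1886]
tool_rot: [0.178, 3.135, -0.001]
contact_force: [-0.1, 0.1, 0.1]
width: 0.0858
finger_force: 0.0
t 28.42 pos [ 0.5701 -0.3458  0.1886] F [-0.13  0.11  0.13] w 0.0858
shift mm [0.3 1.5 1.6] tool x [-0.994  0.113 -0.001] y [ 0.113  0.994 -0.   ] z [ 0.001 -0.    -1.   ]
time_s: 29.0
position: [0.5699, -0.3463, 0.1881]
tool_rot: [0.179, 3.135, -0.0]
contact_force: [-1.1, 2.3, 5.4]
width: 0.0276
finger_force: 59.1
time_s: 29.83
position: [0.5691, -0.3464, 0.3576]
tool_rot: [-0.181, -3.134, -0.001]
contact_force: [-0.1, 0.1, -5.3]
width: 0.0273
finger_force: 60.1
F mean [ 0.06  0.03 -5.49] std [0.35 0.53 0.6 ] torque [-0.006 -0.021 -0.005] kg 0.5600835856709637
[250.4 294.3] [ 12  13  28  33 760] off mm [  2.2  -0.1 -12. ]
t 30.13 pos [ 0.5693 -0.3461  0.358 ] F [ 0.49  0.73 -5.8 ] w 0.0275
shift mm [118.2 559.8   1.6] tool x [-0.993  0.114  0.002] y [0.114 0.993 0.001] z [-0.002  0.001 -1.   ]
```

About 0.56 kg, so this is the part-used one. Carry it to the middle well, doing the x shift early to stay clear of the standing canisters.

```bash
python3 -m crank '[[0.1,[5,12,0],0],[0.1,[16,40,0],0],[0.1,[32,72,0],0],[0.1,[48,105,0],0],[0.1,[64,138,0],0],[0.1,[80,171,0],0],[0.1,[96,205,0],0],[0.1,[108,240,0],0],[0.1,[116,277,0],0],[0.1,[118,315,0],0]]'
python3 -m crank '[[0.1,[0,38,0],0],[0.1,[0,76,0],0],[0.1,[0,114,0],0],[0.1,[0,152,0],0],[0.1,[0,188,0],0],[0.1,[0,218,0],0],[0.1,[0,237,0],0],[0.1,[0,245,0],0],[0.1,[0,245,0],0],[0.1,[0,245,0],0]]'
python3 -m crank '[[0.1,[0,0,0],0],[0.1,[0,0,0],0],[0.1,[0,0,0],0],[0.1,[0,0,0],0]]'
python3 h.py 0.5158 0.2235 0.286
```

```text
time_s: 30.97
position: [0.4867, -0.019, 0.3597]
tool_rot: [0.182, 3.136, 0.002]
contact_force: [2.7, -0.7, -5.4]
width: 0.0278
finger_force: 60.4
time_s: 31.8
position: [0.5164, 0.2225, 0.3588]
tool_rot: [-0.181, -3.136, 0.002]
contact_force: [-0.1, -0.7, -5.2]
width: 0.0271
finger_force: 60.5
time_s: 32.13
position: [0.5165, 0.2224, 0.3595]
tool_rot: [0.183, 3.136, 0.0]
contact_force: [-0.6, -0.2, -5.2]
width: 0.0277
finger_force: 60.5
t 32.13 pos [0.5165 0.2224 0.3595] F [-0.59 -0.21 -5.19] w 0.0277
shift mm [ 0.8  0.9 73.5] tool x [-0.993  0.116 -0.   ] y [0.116 0.993 0.   ] z [ 0.  0. -1.]
```

```bash
python3 -m crank '[[0.1,[0.5,0.3,15],0],[0.1,[0.5,0.3,35],0],[0.1,[0.5,0.3,55],0],[0.1,[0.5,0.3,66],0],[0.1,[0.5,0.3,70],0],[0.1,[0.5,0.3,72],0],[0.1,[0.5,0.3,74],0],[0.1,[0.5,0.3,76],0],[0.1,[0.5,0.3,78],0],[0.1,[0.5,0.3,79],0]]'
python3 -m crank '[[0.1,[0,0,1],0],[0.1,[0,0,2],0],[0.1,[0,0,3],0],[0.1,[0,0,4.5],0],[0.1,[0,0,6],0],[0.1,[0,0,6],0]]'; python3 w.py
```

```text
time_s: 32.97
position: [0.5161, 0.2239, 0.2806]
tool_rot: [0.18, 3.136, 0.001]
contact_force: [-0.8, 0.2, -5.4]
width: 0.0273
finger_force: 60.3
time_s: 33.47
position: [0.5157, 0.2235, 0.2738]
tool_rot: [-0.18, -3.136, 0.001]
contact_force: [0.1, -0.3, -5.4]
width: 0.0276
finger_force: 60.5
F mean [-0.23 -0.73 -6.13] std [0.34 0.4  0.53] torque [-0.278  0.081  0.005] kg 0.6251934458146983
```

```bash
python3 -m crank '[[0.1,[0,-0.7,1],0],[0.1,[0,-0.7,3],0],[0.1,[0,-0.7,5.5],0],[0.1,[0,-0.7,8],0],[0.1,[0,-0.7,10.5],0],[0.1,[0,-0.7,13],0],[0.1,[0,-0.7,15.5],0],[0.1,[0,-0.7,18],0],[0.1,[0,-0.7,20.5],0],[0.1,[0,-0.7,22.5],0]]';python3 w.py
python3 -m crank '[[0.1,[0,0,1],0],[0.1,[0,0,2],0],[0.1,[0,0,3],0],[0.1,[0,0,3],0]]' | grep -E "pos|contact"
python3 -m crank '[[0.1,[0,0,1],0],[0.1,[0,0,2],0],[0.1,[0,0,2],0]]' | grep -E "pos|contact"
```

```text
time_s: 34.6
position: [0.5157, 0.2231, 0.2513]
tool_rot: [-0.18, -3.136, 0.0]
contact_force: [-0.5, -0.1, -5.0]
width: 0.0278
finger_force: 60.4
F mean [-0.18 -0.25 -5.64] std [0.43 0.52 0.31] torque [0.012 0.014 0.05 ] kg 0.5754267566863766
position: [0.5157, 0.2231, 0.2484]
contact_force: [-0.2, -0.6, -5.4]
position: [0.5157, 0.2231, 0.2464]
contact_force: [-0.2, -0.3, -5.6]
```

```bash
python3 -m crank '[[0.1,[0,0,1],0],[0.1,[0,0,2],0],[0.1,[0,0,2],0]]' | grep -E "pos|contact"
```

```text
position: [0.5157, 0.2231, 0.2444]
contact_force: [0.0, -0.7, -4.6]
```

```bash
python3 -m crank '[[0.1,[0,0,1],0],[0.1,[0,0,2],0],[0.1,[0,0,2],0]]' | grep -E "pos|contact"
```

```text
position: [0.5157, 0.2231, 0.2424]
contact_force: [-0.1, -0.7, -5.8]
```

```bash
python3 -m crank '[[0.1,[0,0,1],0],[0.1,[0,0,2],0],[0.1,[0,0,3],0],[0.1,[0,0,3],0]]' | grep -E "pos|contact"
```

```text
position: [0.5156, 0.223, 0.2394]
contact_force: [0.3, -0.7, -6.0]
```

```bash
python3 -m crank '[[0.1,[0,0,1],0],[0.1,[0,0,2],0],[0.1,[0,0,2],0]]' | grep -E "pos|contact"
```

```text
position: [0.5157, 0.2231, 0.2374]
contact_force: [-0.3, -0.4, -6.2]
```

```bash
python3 -m crank '[[0.1,[0,0,1],0],[0.1,[0,0,2],0],[0.1,[0,0,3],0],[0.1,[0,0,3],0]]' | grep -E "pos|contact"
```

```text
position: [0.5157, 0.2231, 0.2344]
contact_force: [-0.6, -0.0, -5.9]
```

```bash
python3 -m crank '[[0.1,[0,0,1],0],[0.1,[0,0,2],0],[0.1,[0,0,2],0]]' | grep -E "pos|contact"
```

```text
position: [0.5157, 0.2231, 0.2324]
contact_force: [0.4, -0.7, -5.6]
```

```bash
python3 -m crank '[[0.1,[0,0,1],0],[0.1,[0,0,2],0],[0.1,[0,0,2],0]]' | grep -E "pos|contact"
```

```text
position: [0.5157, 0.2231, 0.2304]
contact_force: [-0.3, 0.1, -6.3]
```

```bash
python3 -m crank '[[0.1,[0,0,1],0],[0.1,[0,0,2],0],[0.1,[0,0,3],0],[0.1,[0,0,3],0]]' | grep -E "pos|contact"
```

```text
position: [0.5157, 0.2231, 0.2274]
contact_force: [0.5, -0.0, -5.1]
```

```bash
python3 -m crank '[[0.1,[0,0,1],0],[0.1,[0,0,2],0],[0.1,[0,0,2],0]]' | grep -E "pos|contact"
```

```text
position: [0.5157, 0.2231, 0.2255]
contact_force: [0.2, 0.1, -6.0]
```

```bash
python3 -m crank '[[0.1,[0,0,1],0],[0.1,[0,0,2],0],[0.1,[0,0,2],0]]' | grep -E "pos|contact"
```

```text
position: [0.5157, 0.223, 0.2234]
contact_force: [-0.7, -0.6, -5.8]
```

```bash
python3 -m crank '[[0.1,[0,0,1],0],[0.1,[0,0,2],0],[0.1,[0,0,3],0],[0.1,[0,0,3],0]]' | grep -E "pos|contact"
```

```text
position: [0.516, 0.2231, 0.221]
contact_force: [0.1, -0.7, -2.9]
```

```bash
python3 -m crank '[[0.1,[0,0,1],0],[0.1,[0,0,2],0],[0.1,[0,0,2],0]]' | grep -E "pos|contact"
```

```text
position: [0.5162, 0.2232, 0.2193]
contact_force: [-0.4, -1.3, 2.2]
```

It stands at about 63 mm depth. Release, rise and check.

```bash
python3 -m crank '[[0.4,[0,0,0],0],[0.6,[0,0,0],0],[1,[0,0,0],0],[1,[0,0,0],0],[1,[0,0,-2],0],[1,[0,0,-15],0],[1,[0,0,-45],0],[1,[0,0,-85],0],[1,[0,0,-120],0],[1,[0,0,-150],0]]'
python3 -m crank '[[1,[0,-30,0],0],[1,[0,-70,0],0],[1,[0,-105,0],0],[1,[0,-125,0],0],[1,[0,-130,0],0],[1,[0,-130,0],0]]'
python3 - <<'E'
from h import *
for c in("top","side"):
    im=read_camera(c);cv2.imwrite(f"pics/{c}9.png",im[:,:,::-1])
    print(c,[(np.round(d["at"],4).tolist(),round(d["confidence"],2)) for d in tip_of(c,"canister_p")])
cv2.imwrite("pics/end.png",cv2.resize(np.hstack([cv2.imread("pics/top9.png")[80:300,130:430],cv2.imread("pics/side9.png")[80:300,130:430]]),(800,293)))
E
```

```text
time_s: 39.65
position: [0.5158, 0.223, 0.3717]
tool_rot: [0.18, 3.135, 0.002]
contact_force: [0.9, 0.5, -0.6]
width: 0.0855
finger_force: 0.0
time_s: 40.15
position: [0.5009, 0.0919, 0.3694]
tool_rot: [0.186, 3.135, 0.001]
contact_force: [0.4, 0.4, 0.2]
width: 0.0855
finger_force: 0.0
top [([0.4489, -0.3468, 0.0019], 0.91), ([0.5219, 0.223, 0.0264], 0.87), ([0.4162, 0.236, 0.0251], 0.79), ([0.6168, 0.2112, 0.048], 0.5), ([0.5013, -0.0991, 0.0033], 0.21)]
side [([0.6166, 0.2136, 0.053], 0.82), ([0.4182, 0.2315, 0.0261], 0.69), ([0.443, -0.3404, -0.0029], 0.68), ([0.522, 0.2247, 0.0302], 0.58), ([0.3343, -0.1, 0.0029], 0.55)]
```

View pics/end.png

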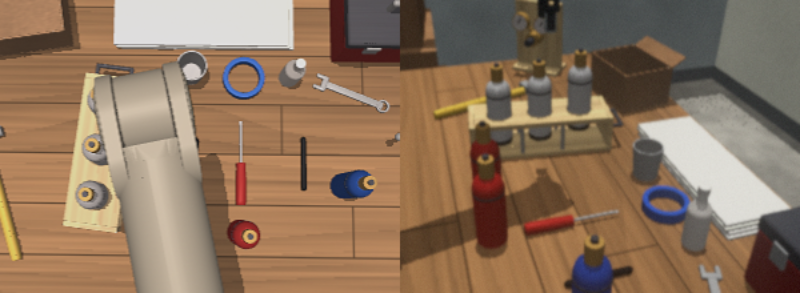

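All three grey canisters stand upright in the rack (side crop at about (498,90), (538,88) and (580,80) px), and the other objects in view look unmoved.

```bash
python3 -c "
from bench import *
print(hand_in())"
```

```text
the job is handed in; nothing more can be done
None
```

I stood the full canister (about 0.82 kg) in the handle-end well, the part-used one (about 0.57 kg) in the middle and the empty one (about 0.36 kg) in the far end, and handed the job in at about 40 s; no verdict came back.

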